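# Stand the scraper to drain in the next free rack pocket

### The job

Grip the scraper firmly by the butt end of its handle and lift it clear of the bench while it still lies level in the fingers. Up in the air, ease the grip without dropping it so that the blade swings down until the scraper hangs plumb, grip it firmly again, and lower it blade first into the rack's next free pocket, the middle one with two red studs, letting go only when the blade is down in the pocket. Leave the spray bottle, cup and beaker alone.

Things in the scene. Friction and masses are not known exactly. Their poses are not given: they have to be found in the camera images.
- scraper: Bench scraper, 177 mm long, 0.16 kg, lying flat: wooden handle 104 mm long, 24 mm wide, 16 mm thick with rounded sides (grip across the 24 mm), then a flat steel neck and blade 2 mm thick, flaring to 64 mm wide at the edge. Origin: centre of its underside, close to its centre of mass. Own y points along it to the handle's butt end, x across it, z up through its thickness.
- butt (a point): Where to grip: mid-width and mid-thickness of the handle (8 mm over the bench), 10 mm short of its butt end. Held here, the scraper stays level with 35 N or more on each finger. Eased by degrees it sinks from about 25 N and hangs within 15 degrees of plumb at 5 N, without slipping; eased to 3 N at one go it swings wildly and slips out.
- edge (a point): Middle of the scraper's blade edge, 166 mm from the butt point along the scraper.
- rack: Light wooden draining rack, fixed to the bench, 94 (x) x 102 (y) x 68 mm high on a dark foot plate 138 x 114 x 6 mm. Three open pockets side by side along y, each 82 (x) x 26 mm (y), 32 mm apart. Red studs on the front (-x) number them from the left (+y): one, two, three. The first holds an upright wooden rib (fixed, 125 mm high); the others are empty. Origin: underside centre, z up.
- pocket2 (a point): Centre of the floor of the middle pocket (two studs), 6 mm over the bench and 62 mm below the rim; axes as the rack's, x along the pocket's length.
- spray_bottle: Spray bottle with red head, 188 mm high, loose bystander. Origin: underside centre.
- cup: Small terracotta cup, 62 mm wide, 53 mm high, loose bystander. Origin: underside centre.
- beaker: Pale plastic beaker, 71 mm wide, 96 mm high, loose bystander. Origin: underside centre.

How it is judged:
On the way, in this order (a step that is already met when the one before it is completed fails the run):
1. the scraper is held clear of the bench, still lying about level in the fingers (height (world z) of edge above 0.05 m and angle between scraper's own y axis and vertical between 1.1 and 2 rad and contact force between the fingers and scraper above 2 N), for 0.2 s.
2. it hangs plumb in the air, blade down, in an eased grip (under 10 N a finger) (height (world z) of edge above 0.02 m and angle between scraper's own y axis and vertical below 0.35 rad and contact force between the fingers and scraper between 0.5 and 20 N), for 0.1 s.
3. it is gripped firmly again (over 12 N a finger), still hanging plumb in the air (height (world z) of edge above 0.02 m and angle between scraper's own y axis and vertical below 0.35 rad and contact force between the fingers and scraper above 24 N), for 0.1 s.
4. its blade is down in the middle pocket while the fingers still hold it (z of edge in the frame of pocket2 below 0.03 m and y of edge in the frame of pocket2 between -0.016 and 0.016 m and x of edge in the frame of pocket2 between -0.03 and 0.03 m and angle between scraper's own y axis and vertical below 0.5 rad and contact force between the fingers and scraper above 1 N), for 0.1 s.
At the end, for the whole second after the job is handed in: The scraper stands at rest in the rack's middle pocket (two studs), released: its blade edge inside that pocket and within 15 mm of its floor, the handle up and leaning no more than about 34 degrees (z of edge in the frame of pocket2 below 0.015 m and y of edge in the frame of pocket2 between -0.016 and 0.016 m and x of edge in the frame of pocket2 between -0.03 and 0.03 m and angle between scraper's own y axis and vertical below 0.6 rad and linear speed of scraper below 0.02 m/s); the robot touches nothing.
It fails at once if the spray bottle is moved over 20 mm (distance of spray_bottle from where it was at the start of the episode above 0.02 m).
It fails at once if the cup is moved over 20 mm (distance of cup from where it was at the start of the episode above 0.02 m).
It fails at once if the beaker is moved over 20 mm (distance of beaker from where it was at the start of the episode above 0.02 m).
It also fails if it takes over 58 s, if anything falls off the work surface, if the arm or the gripper's body presses on something with over 40 N, if the wrist force passes 120 N, or if a joint passes its speed limit or range.

### The arm

A 7-joint arm with a two-finger parallel gripper is mounted at the origin on a cart in front of the work surface, level with it; the furniture and walls round the work are solid. World frame = base frame: x ahead of the robot, y to its left, z up, the work surface at z = 0. Lengths are in m, angles in rad, forces in N, time in s.
With the tool pointing down it reaches from about 0.35 to 0.9 m from the base axis. Payload 8.1 kg.
Tool frame: the origin (TCP) lies at the centre of the arm's flange, where the gripper is bolted on; the fingertips stand 178 mm ahead of it and the grasp point (between the pads) lies 159 mm ahead of it; z points along the fingers, y is the direction in which the jaws open and shut (so a half turn about z gives the same grasp; the last joint's range is limited). The gripper opens to 92 mm and grips with 3 to 60 N. Pads are 19 mm wide; open, the fingers measure 130 mm over their backs; the gripper's body (75 mm by 190 mm) begins 47 mm behind the grasp point.
Start: joints at [1.202, 0.434, 0.025, 1.573, -0.012, 1.134, -0.075], TCP at [0.164, -0.603, 0.405] pointing down, gripper open.
Joint ranges: [-2.62, 2.62], [-0.44, 2.09], [-1.27, 1.32], [0.08, 2.57], [-1.32, 4.46], [0.12, 2], [-2.74, 2.74]. Speed limits (rad/s): [2.22, 2.22, 3.01, 3.01, 3.14, 3.14, 3.14].

### API

Orientations are given as a rotation vector (axis times angle).
In Python, from cell import arm, get_image, camera_model gives the robot as it stands. The module is installed in compiled form; this text tells all that it offers.
- The arm moves only by the shell command python3 -m pendant 'ROWS' [FORCE]. ROWS is JSON, a list that holds one entry, the list of rows, each a list of 7 numbers: the shift along the tool's x, y, z in mm, then the turn, a rotation vector about the tool's x, y, z in rad, then the closure, from -1 (fully open) to 1 (shut). In form: [[[x, y, z, rx, ry, rz, hand], ...]]. A call has 1 to 20 rows; each row is the pose to reach, as a shift and turn from the pose commanded when the call began, along the tool's axes at that moment; what a row does not reach only later rows make up. A row lasts 1/8 s, in which the tool goes at most 62.5 mm and 10.7 degrees, less where a joint would pass 70% of its speed; a pose out of reach is approached as far as the arm can. A call with a gripper value outside its range is refused whole. The fingers move at their own pace and stop on an object; FORCE is the grip in N (left out, the last holds). Time passes only in rows, so rows that repeat a pose let the fingers close. It gives the time, the measured TCP pose, the force and the opening at its end, in the units of the state.
- arm.observe(): the state, without advancing time (a new reading comes with each control period).
- get_image(name): name is "scene" or "top"; returns the picture (400x640x3 uint8, red, green, blue); there is no depth.
- camera_model(name): a dict with "fx", "fy", "cx", "cy" (pixels), "position" and "orientation" of the camera in the world. Camera axes: x right, y down, z forward; pixel columns grow to the right and rows downward; lengths in m; the calibration is good to about 2 mm. A picture is of the moment at which its call begins. camera_model takes no time and is no camera call.
- arm.sign_off(): hands the job in, once; it reports no verdict.
The state is a dict: "clock": time; "joints": joint angles; "dq": joint speeds; "joint_efforts": joint torques, N m; "position": TCP position; "ee_rot": TCP orientation; "force": force on the tool from outside, world axes, zero at the start; "ft_torque": the same for the moment, N m; "width": opening from 0.0 (shut) to 1.0 (fully open).
Only numpy, scipy, OpenCV 4.12 (cv2) and the standard library are available. Lean on these libraries where they do the work, as an engineer would, in place of code of your own. Each camera call takes 0.05 s, during which the arm holds its last target.

## Working session

There is one attempt and no reset: what is moved stays moved. The work goes in short steps, Python scripts to look and compute and a shell command to move; the robot and the scene stay as the last step left them, time stands still between calls to the robot, and variables do not carry over. Pictures are saved under pics/ and viewed, and the job is handed in when it is done.

```bash
mkdir -p pics
python3 - <<'E'
from cell import arm,get_image,camera_model
import cv2
print(arm.observe())
for n in("scene","top"):
    print(n,camera_model(n)); cv2.imwrite(f"pics/{n}0.png",get_image(n)[:,:,::-1])
E
```

```text
{'clock': 0.0, 'joints': array([ 1.20239096,  0.43526549,  0.02496528,  1.57408465, -0.01161056,
        1.13397793, -0.07507057]), 'dq': array([-0.00089761,  0.0010475 ,  0.00030461,  0.00064131,  0.00135431,
        0.00128509, -0.00109039]), 'joint_efforts': array([-2.76925181e-03, -6.67842793e+01,  9.83952396e-01, -3.14462113e+01,
       -6.04562648e-02,  4.30471008e-02,  1.76369977e-04]), 'position': array([ 0.16409741, -0.60284605,  0.40392305]), 'ee_rot': array([-3.11235651e+00, -4.16033480e-01,  5.35845758e-04]), 'force': array([ 0.3070477 ,  0.74449024, -1.49266121]), 'ft_torque': array([ 0.00078853,  0.00098717, -0.0251283 ]), 'width': 1.000888007467392}
scene {'fx': 374.58249507622315, 'fy': 374.58249507622315, 'cx': 324.0375208776947, 'cy': 199.8035632546638, 'position': array([ 0.07068422, -0.30480737,  0.49905394]), 'orientation': array([-1.97886009,  0.91653858, -0.4700987 ])}
top {'fx': 369.95537213457635, 'fy': 369.95537213457635, 'cx': 318.3697477452584, 'cy': 198.360622067518, 'position': array([0.49782159, 0.17476801, 0.88337626]), 'orientation': array([-2.17880186,  2.15388122, -0.10833231])}
```

View pics/scene0.png

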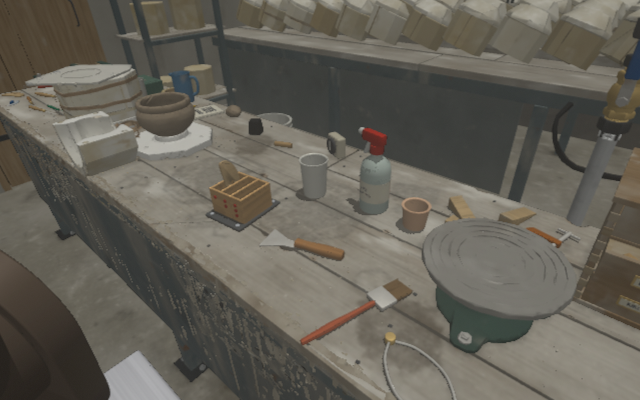

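View pics/top0.png

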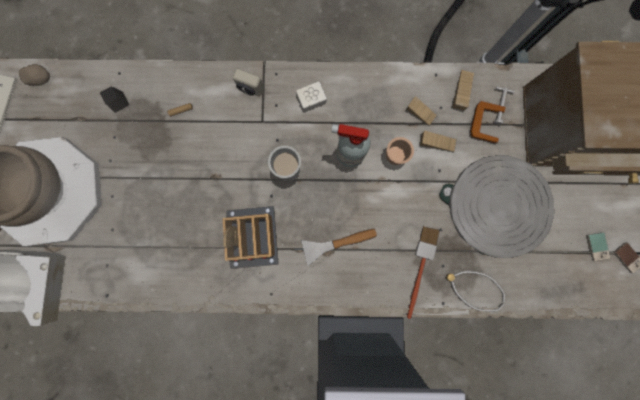

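Top view: the rack is around (249,237), with the rib in its left pocket. The scraper's blade is at (315,252) and its butt at (375,234). The cup is at (399,152), the bottle at (352,145) and the beaker at (285,165). Next I'll measure these precisely.

```bash
cat > h.py <<'E'
import numpy as np,cv2
from cell import arm,get_image,camera_model
from scipy.spatial.transform import Rotation as R
def ray(n,u,v):
    c=camera_model(n); d=R.from_rotvec(c["orientation"]).apply([(u-c["cx"])/c["fx"],(v-c["cy"])/c["fy"],1]); return c["position"],d
def onz(n,u,v,z):
    p,d=ray(n,u,v); return p+d*(z-p[2])/d[2]
def proj(n,P):
    c=camera_model(n); q=R.from_rotvec(c["orientation"]).inv().apply(np.array(P)-c["position"]); return q[0]/q[2]*c["fx"]+c["cx"],q[1]/q[2]*c["fy"]+c["cy"]
E
python3 - <<'E'
from h import *
t=cv2.imread("pics/top0.png"); s=cv2.imread("pics/scene0.png")
cv2.imwrite("pics/topc.png",cv2.resize(t[190:290,210:390],None,fx=4.4,fy=4.4,interpolation=cv2.INTER_CUBIC))
cv2.imwrite("pics/scenec.png",cv2.resize(s[150:270,200:360],None,fx=5,fy=5,interpolation=cv2.INTER_CUBIC))
for n,im,(r0,r1,c0,c1) in(("top",t,(220,265,298,385)),("scene",s,(225,265,255,355))):
    hsv=cv2.cvtColor(im,cv2.COLOR_BGR2HSV)[r0:r1,c0:c1]
    m=((hsv[...,1]>110)).astype(np.uint8)
    k,l,st,ce=cv2.connectedComponentsWithStats(m); i=1+np.argmax(st[1:,4])
    ys,xs=np.where(l==i); pts=np.float32(np.c_[xs+c0,ys+r0]); 
    print(n,st[i],cv2.minAreaRect(pts))
    P=np.array([onz(n,u,v,0.010)[:2] for u,v in pts]); c,(w,h),a=cv2.minAreaRect(np.float32(P)); print(c,w,h,a); print(cv2.boxPoints((c,(w,h),a)))
for o,u,v,z in(("cup",399,147,.053),("beaker",285,160,.096)): print(o,onz("top",u,v,z))
E
```

```text
top [ 35   9  43  19 327] ((354.45001220703125, 238.35000610351562), (8.538148880004883, 43.0069694519043), 71.56504821777344)
(0.4953531324863434, 0.09276639670133591) 0.019885621964931488 0.10112940520048141 18.933368682861328
[[0.4695416  0.13736925]
 [0.50235486 0.04171129]
 [0.52116466 0.04816355]
 [0.4883514  0.14382151]]
scene [ 40  14  48  18 327] ((318.5830078125, 247.18881225585938), (48.76265335083008, 7.5366315841674805), 14.931416511535645)
(0.49619796872138977, 0.09573830664157867) 0.02192183956503868 0.10452990978956223 15.731966018676758
[[0.47147667 0.14307353]
 [0.49981862 0.04245925]
 [0.52091926 0.04840308]
 [0.4925773  0.14901736]]
cup [ 0.70444713 -0.00470568  0.053     ]
beaker [0.66236246 0.25138451 0.096     ]
```

View pics/topc.png

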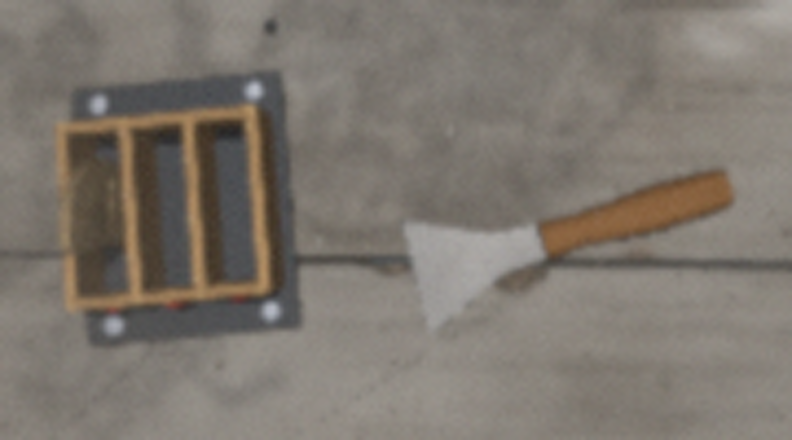

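View pics/scenec.png

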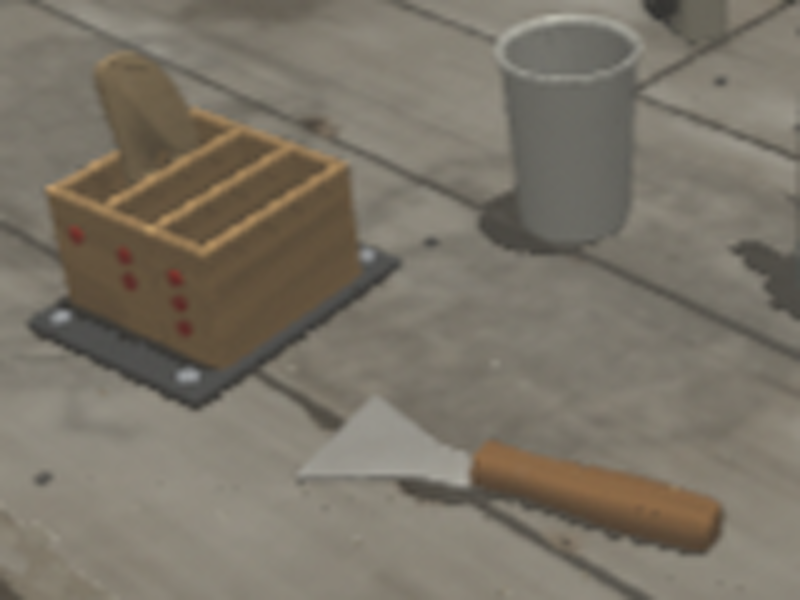

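Run:
```python
from h import *
f=lambda u,v,z:onz("top",210+(u+.5)/4.4-.5,190+(v+.5)/4.4-.5,z)
g=lambda u,v,z:onz("scene",200+(u+.5)/5-.5,150+(v+.5)/5-.5,z)
rim=[f(*p,.068) for p in((58,125),(258,105),(270,290),(72,308))]
print("rim",np.array(rim)); c=np.mean(rim,0); print("centre top",c)
pl=[f(*p,.006) for p in((75,90),(280,70),(300,325),(92,345))]; print("plate centre",np.mean(pl,0))
v=rim[0]-rim[1]+rim[3]-rim[2]; print("yaw y",np.degrees(np.arctan2(-v[0],v[1])))
v=rim[0]-rim[3]+rim[1]-rim[2]; print("yaw x",np.degrees(np.arctan2(v[1],v[0])))
v=pl[0]-pl[3]+pl[1]-pl[2]; print("yaw px",np.degrees(np.arctan2(v[1],v[0])))
rs=[g(*p,.068) for p in((47,187),(205,255),(350,165),(195,108))]; print("scene rim",np.array(rs),np.mean(rs,0))
for h,a,b,bt in((f,(405,222),(430,328),(730,187)),(g,(377,395),(298,478),(712,520))):
    A=h(*a,.008);B=h(*b,.008);E=(A+B)/2;Bt=h(*bt,.010);print("edge",E,"butt",Bt,np.linalg.norm(E-Bt),"w",np.linalg.norm(A-B)); d=(Bt-E)[:2];print(np.degrees(np.arctan2(d[1],d[0])))
```

```text
rim [[0.53666129 0.3886018  0.068     ]
 [0.5478457  0.28857236 0.068     ]
 [0.45609931 0.28026024 0.068     ]
 [0.44611617 0.37817598 0.068     ]]
centre top [0.49668062 0.33390259 0.068     ]
plate centre [0.49673012 0.33407797 0.006     ]
yaw y 6.103810916416601
yaw x 5.868883862359716
yaw px 5.8988620274176125
scene rim [[0.44480655 0.38069676 0.068     ]
 [0.45432211 0.27848921 0.068     ]
 [0.54525469 0.28730229 0.068     ]
 [0.53501305 0.3882284  0.068     ]] [0.4948491  0.33367916 0.068     ]
edge [0.46195673 0.20964713 0.008     ] butt [0.51045986 0.04335119 0.01      ] 0.17323652309838228 w 0.057537231379665106
-73.73974723026522
edge [0.45456077 0.20279184 0.008     ] butt [0.51081517 0.04603805 0.01      ] 0.16655421515105548 w 0.061285968099331595
-70.25840482755399
```

```bash
cat >> h.py <<'E'
def goto(p,yawy):
    s=arm.observe(); Rc=R.from_rotvec(s["ee_rot"]); a=np.radians(yawy)
    y=np.array([np.cos(a),np.sin(a),0]); z=np.array([0,0,-1.]); x=np.cross(y,z)
    Rt=R.from_matrix(np.c_[x,y,z]); 
    print("shift mm",np.round(Rc.inv().apply(np.array(p)-s["position"])*1000,1),"rot",np.round((Rc.inv()*Rt).as_rotvec(),4))
def st():
    s=arm.observe(); M=R.from_rotvec(s["ee_rot"]).as_matrix()
    print("t",round(s["clock"],2),"p",np.round(s["position"],4),"yawy",np.round(np.degrees(np.arctan2(M[1,1],M[0,1])),2),"z",np.round(M[:,2],3),"F",np.round(s["force"],1),"w",round(s["width"],3)," q",np.round(s["joints"],2))
E
python3 -c "
from h import *
st();goto([.508,.0545,.30],17)"
```

```text
t 0.1 p [ 0.164  -0.6029  0.404 ] yawy -74.78 z [-0.001  0.001 -1.   ] F [ 0.4 -0.4 -0.3] w 0.998  q [ 1.2   0.44  0.03  1.57 -0.01  1.13 -0.08]
shift mm [ 504.5 -543.9  104.7] rot [-1.2000e-03 -1.0000e-03 -1.6018e+00]
```

```bash
python3 -m pendant '[[[50,-54,0,0,0,-0.16,-1],[100,-108,0,0,0,-0.32,-1],[150,-162,0,0,0,-0.48,-1],[200,-216,0,0,0,-0.64,-1],[250,-270,0,0,0,-0.8,-1],[300,-324,0,0,0,-0.96,-1],[350,-378,20,0,0,-1.12,-1],[400,-432,40,0,0,-1.28,-1],[450,-486,60,0,0,-1.44,-1],[480,-520,80,0,0,-1.55,-1],[504.5,-544,105,-0.001,-0.001,-1.602,-1],[504.5,-544,105,-0.001,-0.001,-1.602,-1],[504.5,-544,105,-0.001,-0.001,-1.602,-1],[504.5,-544,105,-0.001,-0.001,-1.602,-1],[504.5,-544,105,-0.001,-0.001,-1.602,-1]]]'
python3 -c "
from h import *
st();goto([.508,.0545,.22],17)
for n in('scene','top'): cv2.imwrite('pics/%s1.png'%n,get_image(n)[:,:,::-1])"
```

```text
clock: 1.98
position: [0.5078, 0.0527, 0.3]
ee_rot: [1.87, 2.522, -0.003]
force: [-0.2, -0.4, -0.0]
width: 1.0
t 1.98 p [0.5078 0.0527 0.3   ] yawy 16.89 z [ 0.    -0.002 -1.   ] F [-0.2 -0.4 -0. ] w 1.0  q [ 0.23  0.44 -0.58  1.94  0.32  0.86 -0.22]
shift mm [ 1.8  0.7 80. ] rot [-0.0003  0.0024 -0.0019]
```

View pics/scene1.png

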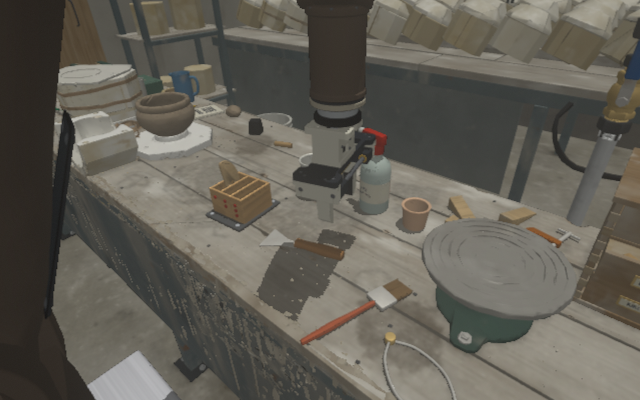

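```bash
python3 -m pendant '[[[1,0.5,20,0,0.001,-0.001,-1],[2,0.7,60,0,0.002,-0.002,-1],[2,0.7,80,0,0.002,-0.002,-1],[2,0.7,80,0,0.002,-0.002,-1],[2,0.7,80,0,0.002,-0.002,-1]]]'
python3 -c "
from h import *
st();goto([.508,.0545,.180],17)
for n in('scene','top'): cv2.imwrite('pics/%s2.png'%n,get_image(n)[:,:,::-1])
im=cv2.imread('pics/scene2.png')[180:300,240:400]; cv2.imwrite('pics/scene2c.png',cv2.resize(im,None,fx=5,fy=5,interpolation=cv2.INTER_CUBIC))"
```

```text
clock: 2.7
position: [0.5086, 0.0559, 0.2208]
ee_rot: [1.867, 2.526, 0.002]
force: [0.2, 0.1, 0.3]
width: 1.0
t 2.7 p [0.5086 0.0559 0.2208] yawy 17.07 z [ 0.001  0.001 -1.   ] F [0.2 0.1 0.3] w 1.0  q [ 0.17  0.55 -0.52  2.01  0.42  0.69 -0.32]
shift mm [-1.2 -1.  40.8] rot [ 0.0013 -0.0003  0.0013]
```

View pics/scene2c.png

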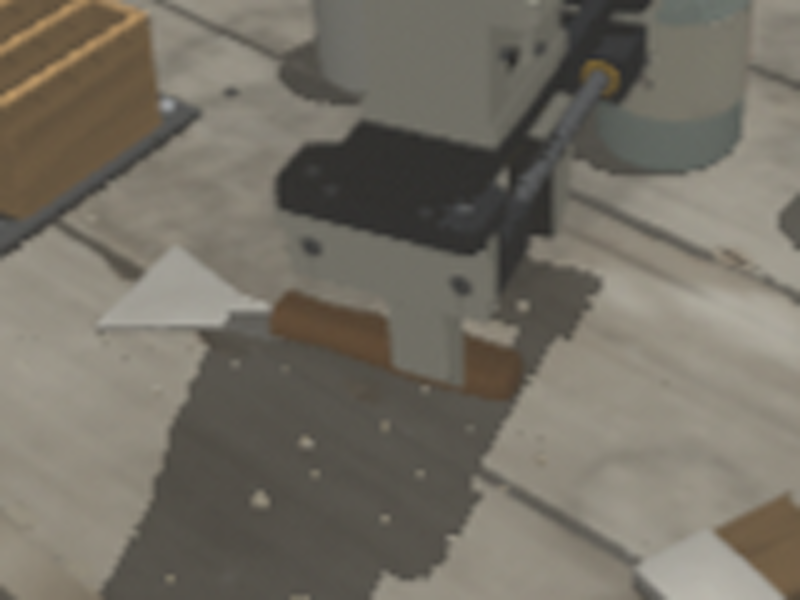

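```bash
python3 -c "
from h import *
print('bottle base',onz('scene',374,207,0.0), 'top head',onz('top',352,140,.15))"
python3 -m pendant '[[[-0.5,-0.5,15,0,0,0.001,-1],[-1,-1,28,0,0,0.001,-1],[-1,-1,36,0,0,0.001,-1],[-1,-1,39.5,0,0,0.001,-1],[-1,-1,39.5,0,0,0.001,-1],[-1,-1,39.5,0,0,0.001,-1]]]'
python3 -c "
from h import *
st()"
```

```text
bottle base [0.69850549 0.09909491 0.        ] top head [0.69374254 0.11123939 0.15      ]
clock: 3.55
position: [0.5077, 0.0552, 0.1805]
ee_rot: [-1.867, -2.526, -0.001]
force: [-0.0, 0.2, -0.0]
width: 1.002
t 3.55 p [0.5077 0.0552 0.1805] yawy 17.07 z [ 0.     0.001 -1.   ] F [-0.   0.2 -0. ] w 1.002  q [ 0.13  0.61 -0.47  2.03  0.47  0.6  -0.36]
```

```bash
python3 -m pendant '[[[0,0,0,0,0,0,1],[0,0,0,0,0,0,1],[0,0,0,0,0,0,1],[0,0,0,0,0,0,1],[0,0,0,0,0,0,1],[0,0,0,0,0,0,1],[0,0,0,0,0,0,1],[0,0,0,0,0,0,1],[0,0,0,0,0,0,1],[0,0,0,0,0,0,1],[0,0,0,0,0,0,1],[0,0,0,0,0,0,1]]]' 45
python3 -c "
from h import *
st()
for n in('scene','top'): cv2.imwrite('pics/%s3.png'%n,get_image(n)[:,:,::-1])
im=cv2.imread('pics/scene3.png')[180:300,240:400]; cv2.imwrite('pics/scene3c.png',cv2.resize(im,None,fx=5,fy=5,interpolation=cv2.INTER_CUBIC))"
```

```text
clock: 5.05
position: [0.5076, 0.0551, 0.1802]
ee_rot: [-1.867, -2.526, -0.001]
force: [1.5, 0.5, 0.2]
width: 0.231
t 5.05 p [0.5076 0.0551 0.1802] yawy 17.07 z [-0.     0.001 -1.   ] F [1.5 0.5 0.2] w 0.231  q [ 0.13  0.61 -0.47  2.03  0.48  0.6  -0.36]
```

View pics/scene3c.png

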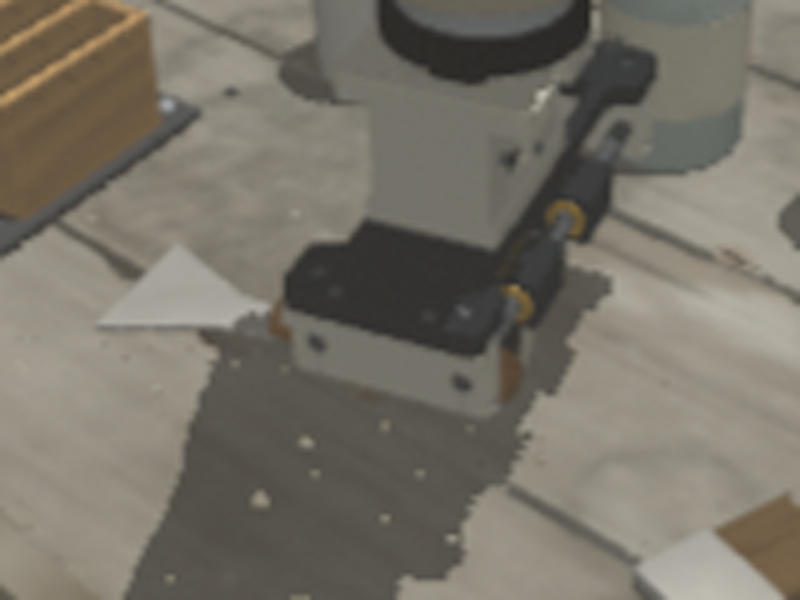

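```bash
python3 -m pendant '[[[0,0,-4,0,0,0,1],[0,0,-10,0,0,0,1],[0,0,-20,0,0,0,1],[0,0,-30,0,0,0,1],[0,0,-30,0,0,0,1],[0,0,-30,0,0,0,1]]]' 45
python3 -c "
from h import *
st()
for n in('scene','top'): cv2.imwrite('pics/%s4.png'%n,get_image(n)[:,:,::-1])
im=cv2.imread('pics/scene4.png')[180:300,240:400]; cv2.imwrite('pics/scene4c.png',cv2.resize(im,None,fx=5,fy=5,interpolation=cv2.INTER_CUBIC))"
```

```text
clock: 5.9
position: [0.5075, 0.055, 0.2102]
ee_rot: [-1.867, -2.526, -0.0]
force: [0.1, -0.6, -2.2]
width: 0.233
t 5.9 p [0.5075 0.055  0.2102] yawy 17.06 z [-0.     0.001 -1.   ] F [ 0.1 -0.6 -2.2] w 0.233  q [ 0.16  0.56 -0.51  2.02  0.43  0.67 -0.33]
```

View pics/scene4c.png

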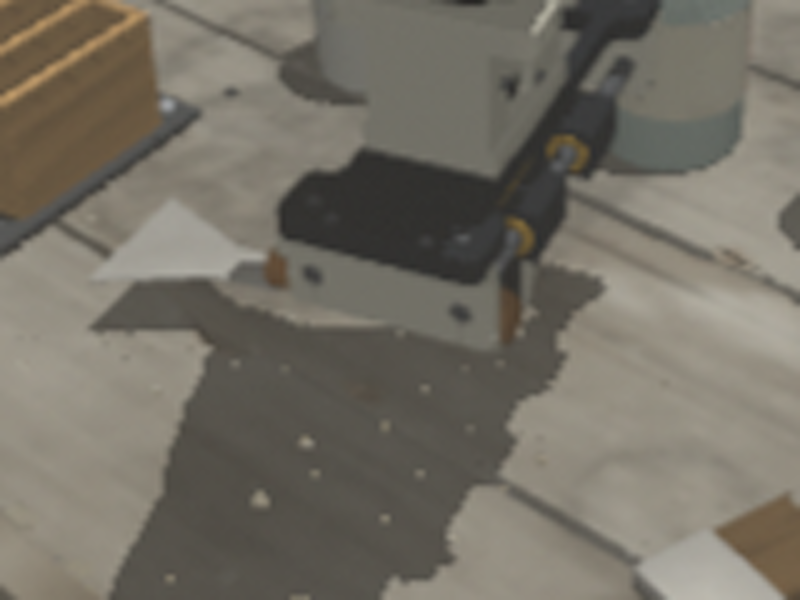

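```bash
python3 -m pendant '[[[0,0,-8,0,0,0,1],[0,0,-20,0,0,0,1],[0,0,-40,0,0,0,1],[0,0,-60,0,0,0,1],[0,0,-80,0,0,0,1],[0,0,-100,0,0,0,1],[0,0,-120,0,0,0,1],[0,0,-140,0,0,0,1],[0,0,-160,0,0,0,1],[0,0,-180,0,0,0,1],[0,0,-200,0,0,0,1],[0,0,-220,0,0,0,1],[0,0,-233,0,0,0,1],[0,0,-240,0,0,0,1],[0,0,-240,0,0,0,1],[0,0,-240,0,0,0,1],[0,0,-240,0,0,0,1]]]' 45
cat > snap.py <<'E'
from h import *
import sys
st(); k=sys.argv[1]
a=[get_image(n)[:,:,::-1] for n in('scene','top')]
for n,i in zip(('scene','top'),a): cv2.imwrite(f'pics/{n}{k}.png',i)
c=a[0][50:300,160:420]
cv2.imwrite(f'pics/c{k}.png',cv2.resize(c,None,fx=2.3,fy=2.3,interpolation=cv2.INTER_CUBIC))
E
python3 snap.py 5
```

```text
clock: 8.12
position: [0.5075, 0.0549, 0.4496]
ee_rot: [-1.866, -2.525, 0.001]
force: [1.1, -0.1, -1.5]
width: 0.234
t 8.12 p [0.5075 0.0549 0.4496] yawy 17.08 z [-0.001  0.001 -1.   ] F [ 1.1 -0.1 -1.5] w 0.234  q [ 0.3   0.28 -0.65  1.74  0.18  1.18 -0.09]
```

View pics/c5.png

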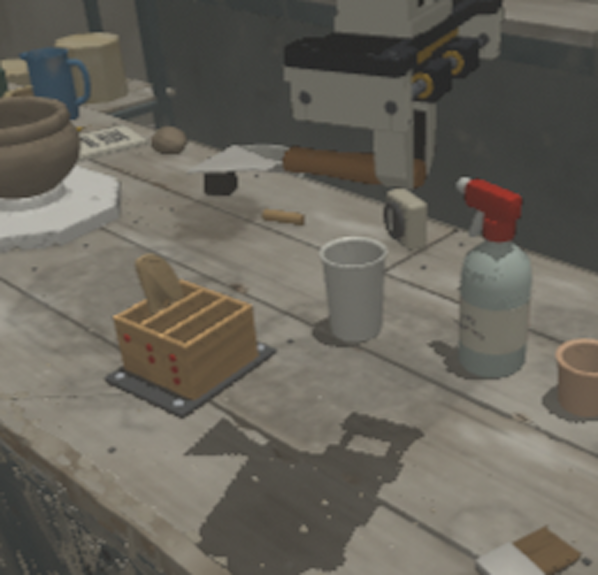

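Level in the fingers, with the finger near the butt end at (395,150) in the crop. I'll ease the grip by degrees from here.

```bash
python3 -m pendant '[[[0,0,0,0,0,0,1],[0,0,0,0,0,0,1]]]' 34 | tail -1
python3 -m pendant '[[[0,0,0,0,0,0,1],[0,0,0,0,0,0,1]]]' 29| tail -1
python3 -m pendant '[[[0,0,0,0,0,0,1],[0,0,0,0,0,0,1],[0,0,0,0,0,0,1]]]' 26| tail -1
python3 -m pendant '[[[0,0,0,0,0,0,1],[0,0,0,0,0,0,1],[0,0,0,0,0,0,1]]]' 24| tail -1
python3 snap.py 6
```

```text
width: 0.238
width: 0.234
width: 0.234
width: 0.238
t 9.47 p [0.5076 0.0549 0.4502] yawy 17.07 z [-0.     0.001 -1.   ] F [ 0.9 -0.2 -1.7] w 0.238  q [ 0.3   0.28 -0.65  1.74  0.18  1.18 -0.09]
```

View pics/c6.png

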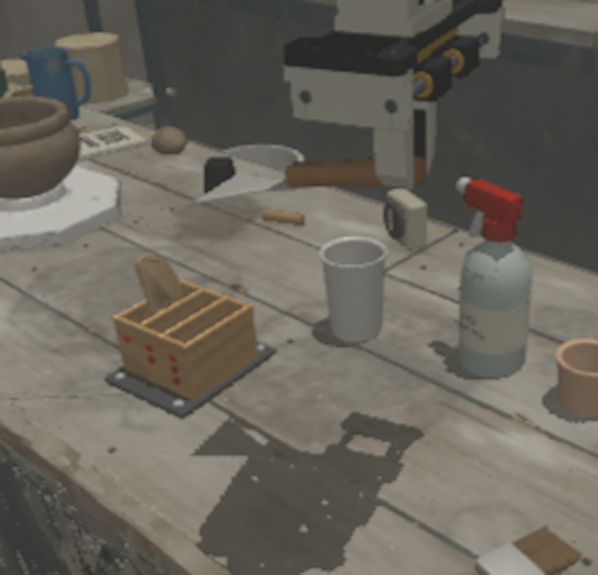

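Sinking has begun, with the blade edge now at about (235,188) in the crop. I'll keep easing in small steps.

```bash
for f in 22 20 18; do echo $f >/dev/null; done
python3 -m pendant '[[[0,0,0,0,0,0,1],[0,0,0,0,0,0,1],[0,0,0,0,0,0,1]]]' 22 | tail -1
python3 -m pendant '[[[0,0,0,0,0,0,1],[0,0,0,0,0,0,1],[0,0,0,0,0,0,1]]]' 20| tail -1
python3 -m pendant '[[[0,0,0,0,0,0,1],[0,0,0,0,0,0,1],[0,0,0,0,0,0,1]]]' 18| tail -1
python3 -m pendant '[[[0,0,0,0,0,0,1],[0,0,0,0,0,0,1],[0,0,0,0,0,0,1]]]' 16| tail -1
python3 snap.py 7
```

```text
width: 0.24
width: 0.236
width: 0.239
width: 0.238
t 11.07 p [0.5076 0.0549 0.4502] yawy 17.07 z [-0.     0.001 -1.   ] F [ 0.   0.4 -1.9] w 0.238  q [ 0.3   0.28 -0.65  1.74  0.18  1.18 -0.09]
```

View pics/c7.png

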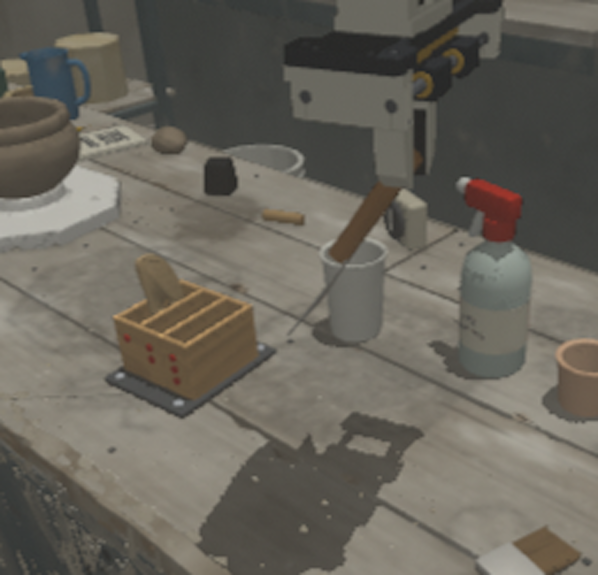

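About 55° down and steady. I'll continue easing down to 5 N.

```bash
python3 -m pendant '[[[0,0,0,0,0,0,1],[0,0,0,0,0,0,1],[0,0,0,0,0,0,1]]]' 14 | tail -1
python3 -m pendant '[[[0,0,0,0,0,0,1],[0,0,0,0,0,0,1],[0,0,0,0,0,0,1]]]' 12| tail -1
python3 -m pendant '[[[0,0,0,0,0,0,1],[0,0,0,0,0,0,1],[0,0,0,0,0,0,1]]]' 10| tail -1
python3 -m pendant '[[[0,0,0,0,0,0,1],[0,0,0,0,0,0,1],[0,0,0,0,0,0,1]]]' 8| tail -1
python3 snap.py 8
```

```text
width: 0.246
width: 0.247
width: 0.242
width: 0.24
t 12.68 p [0.5076 0.0549 0.4502] yawy 17.07 z [-0.     0.001 -1.   ] F [-0.2  1.2 -1. ] w 0.24  q [ 0.3   0.28 -0.65  1.74  0.18  1.18 -0.09]
```

View pics/c8.png

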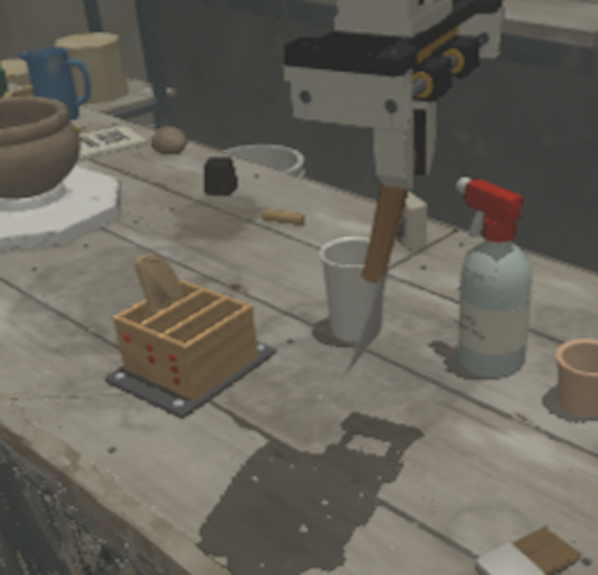

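```bash
python3 -m pendant '[[[0,0,0,0,0,0,1],[0,0,0,0,0,0,1],[0,0,0,0,0,0,1]]]' 6.5 | tail -1
python3 -m pendant '[[[0,0,0,0,0,0,1],[0,0,0,0,0,0,1],[0,0,0,0,0,0,1],[0,0,0,0,0,0,1]]]' 5| tail -1
python3 snap.py 9
```

```text
width: 0.246
width: 0.245
t 13.65 p [0.5076 0.0549 0.4502] yawy 17.07 z [-0.     0.001 -1.   ] F [-0.1  0.1 -1.7] w 0.245  q [ 0.3   0.28 -0.65  1.74  0.18  1.18 -0.09]
```

View pics/c9.png

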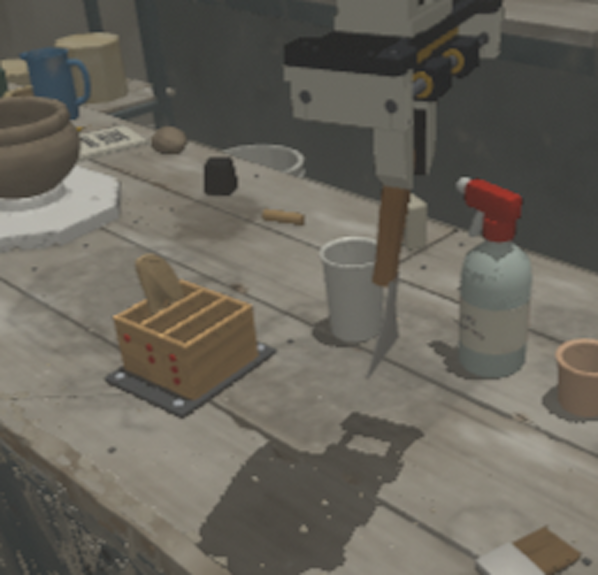

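View pics/top9.png

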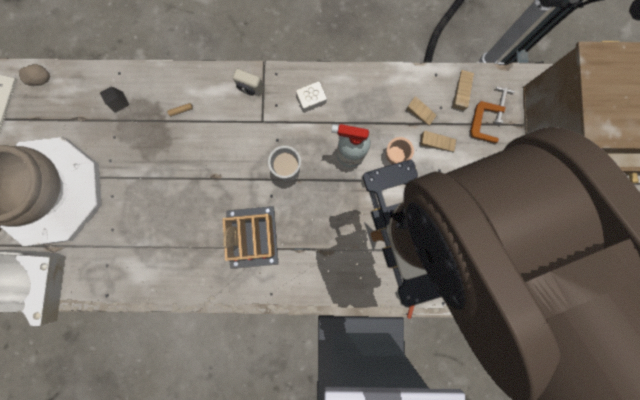

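```bash
cat > tilt.py <<'E'
from h import *
def onplane(u,v,off=0):   # crop c pixels -> point in plane perp to tool y, offset along tool y
    s=arm.observe(); M=R.from_rotvec(s["ee_rot"]).as_matrix(); n=M[:,1]; P0=s["position"]+.159*M[:,2]+off*n
    p,d=ray("scene",160+(u+.5)/2.3-.5,50+(v+.5)/2.3-.5); X=p+d*(n@(P0-p))/(n@d); return M.T@(X-s["position"])
E
python3 - <<'E'
from tilt import *
for o in (0,.032,-.032):
  for c in((385,284),(396,190),(370,378),(397,340)): print(o,c,np.round(onplane(*c,o)*1000,1))
E
```

```text
0 (385, 284) [ 18.6  -0.  265.6]
0 (396, 190) [  8.6   0.  188.3]
0 (370, 378) [ 33.8   0.  356.5]
0 (397, 340) [  9.3   0.  313.7]
0.032 (385, 284) [ 32.9  32.  284.9]
0.032 (396, 190) [ 22.4  32.  202.8]
0.032 (370, 378) [ 49.1  32.  381.3]
0.032 (397, 340) [ 23.   32.  335.8]
-0.032 (385, 284) [  4.3 -32.  246.4]
-0.032 (396, 190) [ -5.1 -32.  173.7]
-0.032 (370, 378) [ 18.6 -32.  331.7]
-0.032 (397, 340) [ -4.5 -32.  291.5]
```

```bash
python3 -m pendant '[[[0,0,0,0,0,0,1],[0,0,0,0,0,0,1],[0,0,0,0,0,0,1]]]' 15 | tail -1
python3 -m pendant '[[[0,0,0,0,0,0,1],[0,0,0,0,0,0,1],[0,0,0,0,0,0,1],[0,0,0,0,0,0,1]]]' 45| tail -1
python3 snap.py 10
python3 - <<'E'
from h import *
# target: scraper plumb over pocket2, edge 25 mm above rim (z .093); edge in tool frame
e=np.array([.021,0,.334]); s=arm.observe(); Rc=R.from_rotvec(s["ee_rot"])
a=np.radians(6); y=np.array([np.cos(a),np.sin(a),0]); z=np.array([0,0,-1.]); x=np.cross(y,z)
Rt=R.from_matrix(np.c_[x,y,z])*R.from_rotvec([0,-.13,0])
T=np.array([.4958,.3338,.105])-Rt.apply(e); print(T)
print(Rc.inv().apply(T-s["position"])*1000,(Rc.inv()*Rt).as_rotvec())
E
```

```text
width: 0.244
width: 0.232
t 14.62 p [0.5076 0.0549 0.4502] yawy 17.07 z [-0.     0.001 -1.   ] F [ 0.3 -0.3 -1.9] w 0.232  q [ 0.3   0.28 -0.65  1.74  0.18  1.18 -0.09]
[0.49345072 0.35615188 0.43890399]
[292.07389224  74.91123235  11.49886606] [ 0.01244154 -0.13025739  0.19297378]
```

View pics/c10.png

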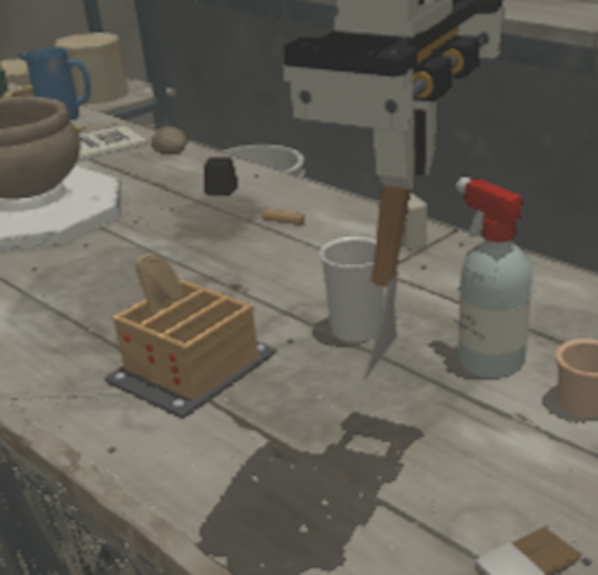

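```bash
python3 -m pendant '[[[6,2,-3,0,-0.01,0.01,1],[20,5,-10,0.001,-0.02,0.02,1],[40,10,-10,0.002,-0.03,0.03,1],[60,15,-10,0.003,-0.04,0.04,1],[80,20,-10,0.004,-0.05,0.06,1],[100,26,-10,0.005,-0.06,0.08,1],[120,31,-10,0.006,-0.07,0.1,1],[140,36,-10,0.007,-0.08,0.12,1],[160,41,-10,0.008,-0.09,0.14,1],[180,46,-10,0.009,-0.1,0.15,1],[200,51,-10,0.01,-0.11,0.16,1],[220,56,-10,0.011,-0.12,0.17,1],[240,61,-10,0.012,-0.13,0.193,1],[260,67,-10,0.012,-0.13,0.193,1],[278,72,-10,0.012,-0.13,0.193,1],[288,74,-10,0.012,-0.13,0.193,1],[292,75,-10,0.012,-0.13,0.193,1],[292,75,-10,0.012,-0.13,0.193,1],[292,75,-10,0.012,-0.13,0.193,1],[292,75,-10,0.012,-0.13,0.193,1]]]' 45
python3 snap.py 11
```

```text
clock: 17.23
position: [0.4938, 0.3555, 0.4605]
ee_rot: [2.036, 2.26, -0.132]
force: [-0.7, 0.1, -1.8]
width: 0.233
t 17.23 p [0.4938 0.3555 0.4605] yawy 5.95 z [ 0.014 -0.129 -0.992] F [-0.7  0.1 -1.8] w 0.233  q [-0.32  0.47 -0.64  1.46  0.37  1.4  -0.9 ]
```

View pics/c11.png

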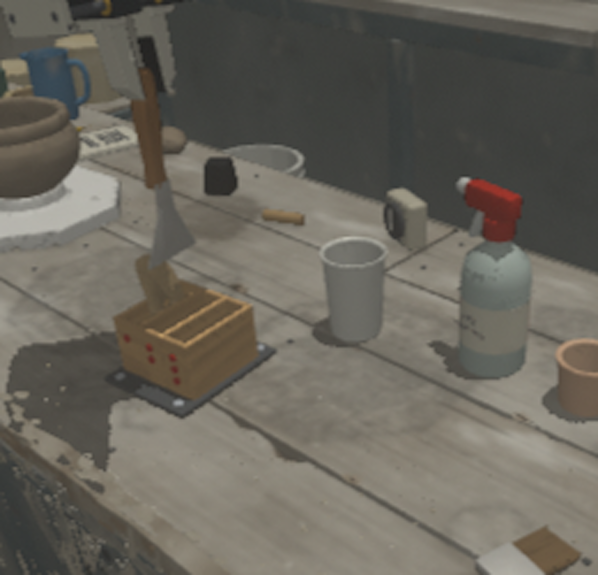

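View pics/top11.png

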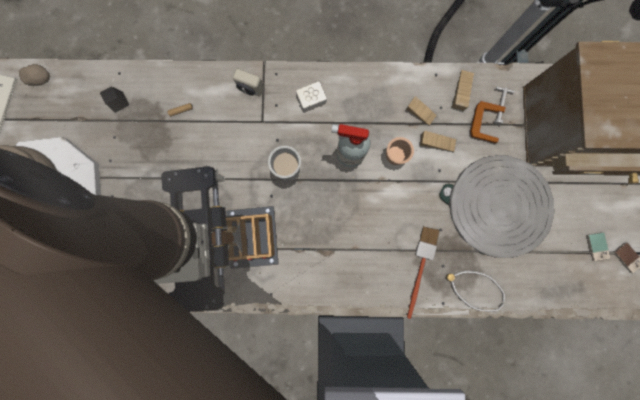

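Run:
```python
from h import *
im=cv2.imread("pics/scene11.png")[100:190,190:260]; cv2.imwrite("pics/c11b.png",cv2.resize(im,None,fx=8,fy=6.5,interpolation=cv2.INTER_CUBIC))
cv2.imwrite("pics/c11b.png",cv2.resize(im,None,fx=6.5,fy=6.5,interpolation=cv2.INTER_CUBIC))
s=arm.observe(); Rc=R.from_rotvec(s["ee_rot"])
for e in((.021,-.032,.334),(.021,.032,.334),(.021,0,.334),(0,0,.171)):
    X=s["position"]+Rc.apply(e); u,v=proj("scene",X); print(X,u,v,"crop11b",(u-190+.5)*6.5-.5,(v-100+.5)*6.5-.5)
```

```text
[0.46443305 0.33012176 0.12658145] 225.29577753991862 167.49315155061507 crop11b 232.172554009471 441.4554850789979
[0.52808652 0.33677265 0.12662137] 246.59860474758028 156.28704336408668 crop11b 370.64093085927186 368.61578186656345
[0.49625979 0.33344721 0.12660141] 236.22797729522057 161.74239311933079 crop11b 303.2318524189337 404.0755552756501
[0.49612942 0.33370825 0.29094834] 223.57121363011413 86.96690883890606 crop11b 220.96288859574184 -81.96509254711057
```

View pics/c11b.png

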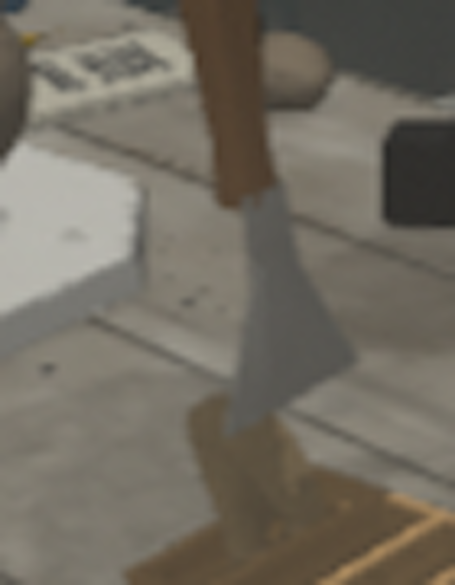

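Run:
```python
from h import *
s=arm.observe(); Rc=R.from_rotvec(s["ee_rot"])
for h in(.05,.115): print(Rc.inv().apply([0,-.0015,-h])*1000)
```

```text
[ 4.99199113 -0.18707491 49.77243241]
[ 13.40472529  -0.22762803 114.22570431]
```

```bash
python3 -m pendant '[[[0,0,8,0,0,0,1],[1,0,20,0,0,0,1],[3,0,32,0,0,0,1],[4,0,42,0,0,0,1],[5,0,49,0,0,0,1],[5,0,49,0,0,0,1],[5,0,49,0,0,0,1],[5,0,49,0,0,0,1]]]' 45
python3 snap.py 12
python3 - <<'E'
from h import *
im=cv2.imread("pics/scene12.png")[110:220,190:280]; 
cv2.imwrite("pics/c12b.png",cv2.resize(im,None,fx=5.4,fy=5.4,interpolation=cv2.INTER_CUBIC))
E
```

```text
clock: 18.32
position: [0.4938, 0.3548, 0.4116]
ee_rot: [2.036, 2.261, -0.13]
force: [1.1, -0.1, -1.9]
width: 0.236
t 18.32 p [0.4938 0.3548 0.4116] yawy 6.0 z [ 0.015 -0.128 -0.992] F [ 1.1 -0.1 -1.9] w 0.236  q [-0.33  0.5  -0.63  1.54  0.39  1.31 -0.93]
```

View pics/c12b.png

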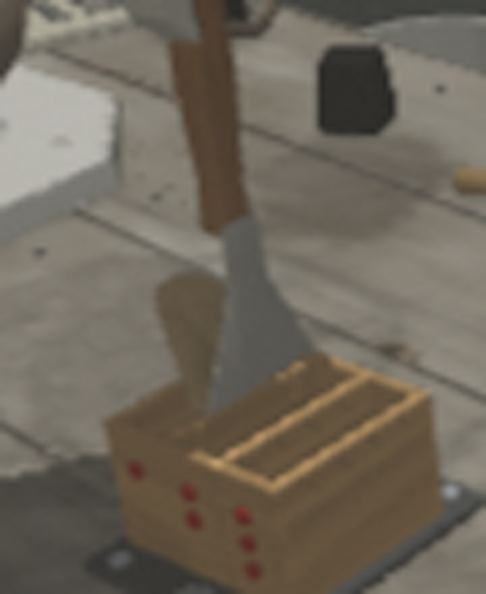

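Run:
```python
from h import *
f=lambda u,v,z:onz("scene",190+(u+.5)/5.4-.5,110+(v+.5)/5.4-.5,z)
for z in(.076,.080): print(z,f(210,413,z)[:2],f(318,352,z)[:2],(f(210,413,z)+f(318,352,z))[:2]/2)
for p in((107,422),(275,490),(432,395),(219,467),(370,375)): print(p,f(*p,.068)[:2])
```

```text
0.076 [0.46796718 0.33698188] [0.52989979 0.34277756] [0.49893349 0.33987972]
0.08 [0.46421085 0.33091372] [0.52555788 0.33665461] [0.49488437 0.33378417]
(107, 422) [0.44346121 0.37714862]
(275, 490) [0.4548787  0.27946985]
(432, 395) [0.5448077  0.28683131]
(219, 467) [0.45137459 0.31099606]
(370, 375) [0.5395147  0.32095545]
```

```bash
python3 -m pendant '[[[0,0,8,0,0,0,1],[0.5,0,16,0,0,0,1],[2,0,26,0,0,0,1],[3,0,36,0,0,0,1],[4.5,0,46,0,0,0,1],[6,0,56,0,0,0,1],[7,0,64,0,0,0,1],[7,0,65.5,0,0,0,1],[7,0,65.5,0,0,0,1],[7,0,65.5,0,0,0,1]]]' 45
python3 snap.py 13
```

```text
clock: 19.68
position: [0.494, 0.3533, 0.3457]
ee_rot: [2.036, 2.261, -0.131]
force: [0.6, 0.5, -1.9]
width: 0.232
t 19.68 p [0.494  0.3533 0.3457] yawy 5.99 z [ 0.014 -0.128 -0.992] F [ 0.6  0.5 -1.9] w 0.232  q [-0.33  0.56 -0.61  1.62  0.44  1.18 -0.98]
```

View pics/c13.png

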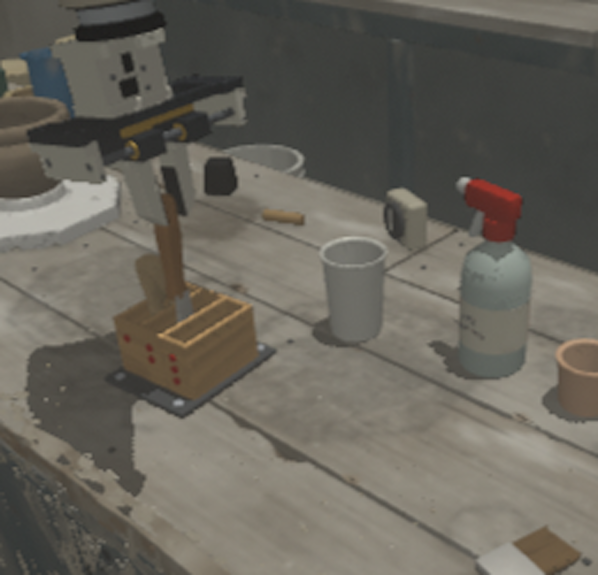

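The blade is in the middle pocket with no contact force, and the arm clears the rib. Next I'll lower it by small steps until it touches the floor.

```bash
python3 -m pendant '[[[0,0,2,0,0,0,1],[0.5,0,4,0,0,0,1],[0.5,0,4,0,0,0,1]]]' 45 | grep -E 'pos|force'
python3 -m pendant '[[[0,0,1.5,0,0,0,1],[0,0,1.5,0,0,0,1]]]' 45 | grep -E 'pos|force'
python3 -m pendant '[[[0,0,1.5,0,0,0,1],[0,0,1.5,0,0,0,1]]]' 45 | grep -E 'pos|force'
```

```text
position: [0.4939, 0.3531, 0.341]
force: [-0.5, -0.0, -0.9]
position: [0.494, 0.3529, 0.3397]
force: [-0.4, 0.5, -2.2]
position: [0.494, 0.3527, 0.3382]
force: [-0.6, -0.1, -1.2]
```

```bash
python3 -m pendant '[[[0,0,1,0,0,0,1],[0,0,1,0,0,0,1]]]' 45 | grep -E 'pos|force'
python3 -m pendant '[[[0,0,1,0,0,0,1],[0,0,1,0,0,0,1]]]' 45 | grep -E 'pos|force'
python3 -m pendant '[[[0,0,1,0,0,0,1],[0,0,1,0,0,0,1]]]' 45 | grep -E 'pos|force'
```

```text
position: [0.4942, 0.3529, 0.3379]
force: [-0.0, -0.7, 3.2]
position: [0.4944, 0.353, 0.3376]
force: [1.2, 0.6, 8.8]
position: [0.4946, 0.3532, 0.3374]
force: [0.1, 0.3, 13.1]
```

```bash
python3 -m pendant '[[[0,0,-2,0,0,0,1],[0,0,-2,0,0,0,1]]]' 20 | grep -E 'pos|force'
python3 -m pendant '[[[0,0,0,0,0,0,1],[0,0,0,0,0,0,1]]]' 8 | grep -E 'pos|force'
python3 -m pendant '[[[0,0,0,0,0,0,1],[0,0,0,0,0,0,1]]]' 4 | grep -E 'pos|force'
python3 -m pendant '[[[0,0,0,0,0,0,0.5],[0,0,0,0,0,0,0.45],[0,0,0,0,0,0,0.4],[0,0,0,0,0,0,0.3],[0,0,0,0,0,0,0.2],[0,0,0,0,0,0,0.0],[0,0,0,0,0,0,0.0],[0,0,0,0,0,0,0.0]]]'
python3 snap.py 14
```

```text
position: [0.4941, 0.3527, 0.3374]
force: [2.5, -0.7, 3.2]
position: [0.4941, 0.3527, 0.3374]
force: [1.5, -0.4, 4.0]
position: [0.4941, 0.3527, 0.3374]
force: [0.8, -0.4, 3.9]
clock: 23.15
position: [0.494, 0.3527, 0.3374]
ee_rot: [2.036, 2.261, -0.132]
force: [-0.1, -0.1, 0.1]
width: 0.499
t 23.15 p [0.494  0.3527 0.3374] yawy 6.0 z [ 0.014 -0.129 -0.992] F [-0.1 -0.1  0.1] w 0.499  q [-0.34  0.57 -0.61  1.63  0.44  1.17 -0.98]
```

View pics/c14.png

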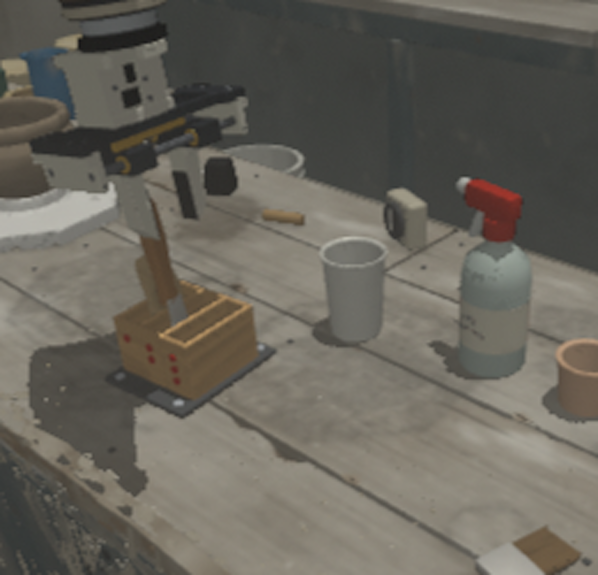

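```bash
python3 -m pendant '[[[0,0,0,0,0,0,-0.3],[0,0,0,0,0,0,-0.6],[0,0,0,0,0,0,-0.6],[0,0,0,0,0,0,-0.6],[0,0,-15,0,0,0,-0.6],[0,0,-35,0,0,0,-0.6],[0,0,-60,0,0,0,-0.6],[0,0,-90,0,0,0,-0.6],[0,0,-120,0,0,0,-0.6],[0,0,-120,0,0,0,-0.6],[0,0,-120,0,0,0,-0.6]]]'
python3 snap.py 15
```

```text
clock: 24.62
position: [0.4922, 0.368, 0.4565]
ee_rot: [2.035, 2.261, -0.132]
force: [-0.2, 0.5, -0.1]
width: 0.801
t 24.62 p [0.4922 0.368  0.4565] yawy 6.0 z [ 0.014 -0.129 -0.992] F [-0.2  0.5 -0.1] w 0.801  q [-0.35  0.48 -0.64  1.45  0.37  1.4  -0.92]
```

View pics/c15.png

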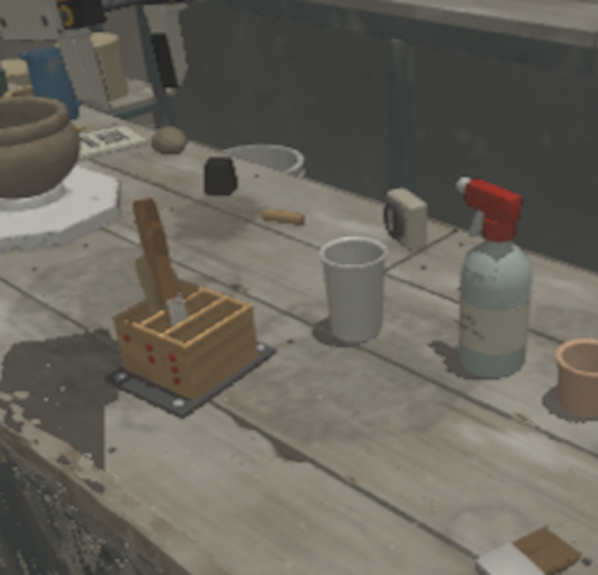

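Run:
```python
from h import *
n=np.array([np.cos(np.radians(6)),np.sin(np.radians(6)),0]);P0=np.array([.4958,.3338,0])
X=[]
for u,v in((147,202),(168,296)):
    p,d=ray("scene",160+(u+.5)/2.3-.5,50+(v+.5)/2.3-.5); X.append(p+d*(n@(P0-p))/(n@d)); print(X[-1])
d=X[0]-X[1]; print(np.linalg.norm(d),np.degrees(np.arccos(d[2]/np.linalg.norm(d)))); e=X[0]-d/np.linalg.norm(d)*.176; print("edge",e)
a=get_image("scene")[:,:,::-1]; b=cv2.imread("pics/scene15.png"); print("diff near scraper",np.abs(a[120:200,200:260].astype(int)-b[120:200,200:260]).max(), arm.observe()["dq"].max())
```

```text
[0.49297234 0.36070335 0.17783864]
[0.49361961 0.35454503 0.07808704]
0.09994361986771504 3.552170175631275
edge [0.49411217 0.3498586  0.00217678]
diff near scraper 20 0.0017664135877446837
```

The single-view lean estimate depends on an assumed plane and puts the edge near the pocket wall. I'll move the arm aside and check from the top view.

```bash
python3 -m pendant '[[[0,0,-20,0,0,0,-0.6],[-40,0,-40,0,0,0,-0.6],[-90,0,-40,0,0,0,-0.6],[-140,0,-40,0,0,0,-0.6],[-190,0,-40,0,0,0,-0.6],[-240,0,-40,0,0,0,-0.6],[-290,0,-40,0,0,0,-0.6],[-340,0,-40,0,0,0,-0.6],[-380,0,-40,0,0,0,-0.6],[-380,0,-40,0,0,0,-0.6],[-380,0,-40,0,0,0,-0.6],[-380,0,-40,0,0,0,-0.6]]]'
python3 - <<'E'
from h import *
t=get_image("top")[:,:,::-1]; s=get_image("scene")[:,:,::-1]
cv2.imwrite("pics/top16.png",t); cv2.imwrite("pics/scene16.png",s)
A=cv2.resize(t[190:280,205:295],(500,500),interpolation=cv2.INTER_CUBIC);B=cv2.resize(s[130:230,200:290],(300,333),interpolation=cv2.INTER_CUBIC)
C=np.zeros((500,800,3),np.uint8);C[:,:500]=A;C[:333,500:]=B;cv2.imwrite("pics/m16.png",C)
E
```

```text
clock: 26.28
position: [0.531, -0.0002, 0.5449]
ee_rot: [2.034, 2.263, -0.132]
force: [-0.4, 0.2, -0.8]
width: 0.798
```

View pics/m16.png

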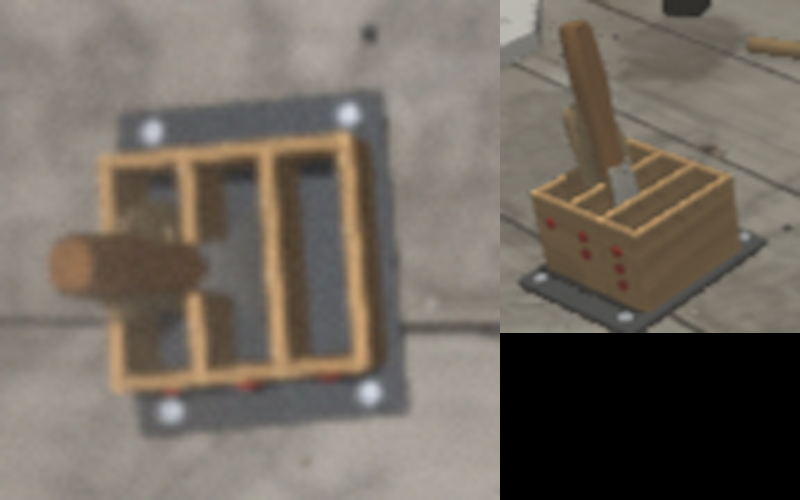

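Run:
```python
from h import *
p1,d1=ray("top",205+72*90/500-.4,190+265*90/500-.4); p2,d2=ray("scene",200+75*.3-.3,130+25*.3-.3)
A=np.c_[d1,-d2]; t=np.linalg.lstsq(A,p2-p1,rcond=None)[0]; a,b=p1+t[0]*d1,p2+t[1]*d2; print(a,b)
X=(a+b)/2; L=.176
print("lean if edge z .006:",np.degrees(np.arccos((X[2]-.006)/L)), "horiz offset from pocket centre",X[:2]-[.4958,.3338])
r=cv2.imread("pics/scene0.png").astype(int); s=cv2.imread("pics/scene16.png").astype(int)
for n,(u0,u1,v0,v1) in dict(beaker=(297,330,150,202),bottle=(355,392,125,215),cup=(398,432,195,233)).items(): print(n,np.abs(r-s)[v0:v1,u0:u1].mean())
print("motion", np.abs(get_image("scene")[:,:,::-1].astype(int)-s)[130:230,200:290].mean()); st()
```

```text
[0.49473164 0.36887589 0.17587094] [0.49475473 0.36885909 0.17586623]
lean if edge z .006: 15.168084361176822 horiz offset from pocket centre [-0.00105681  0.03506749]
beaker 2.8119658119658117
bottle 2.4974974974974975
cup 2.7930856553147576
motion 0.44762962962962966
t 26.43 p [ 0.5311 -0.0006  0.545 ] yawy 6.09 z [ 0.014 -0.128 -0.992] F [-0.2 -0.7 -0.3] w 0.798  q [ 0.28  0.24 -0.54  1.54  0.26  1.42 -0.19]
```

```bash
python3 -c "
from cell import arm
print(arm.sign_off())"
```

```text
the job is handed in; nothing more can be done
None
```

The scraper stands released in the rack's middle pocket (two studs), and I handed the job in at about 26.4 s of the 58 s allowed. `arm.sign_off()` reports no verdict.

- **Grip and lift:** I gripped the butt end at 45 N and lifted it clear; the pictures showed it level in the fingers. The fingertips would have hit the bench at the stated 8 mm, so the grasp point sat about 21 mm up and the lower part of the pads held the handle.
- **Swing:** I eased the grip in steps from 34 N to 5 N. The scraper swung down to about 7° from plumb without dropping.
- **Regrip and placing:** I regripped at 45 N and lowered it blade first until it touched the pocket floor (about 13 N). I then eased off, opened the fingers and moved the arm away.

**Last checks:**
- **Position:** Both cameras showed the blade in the middle pocket with the handle leaning left over the partition. From the two views together I get about 15° of lean and the edge about 11 mm off the pocket's centreline (limit 16 mm).
- **Floor contact:** I did not measure the edge's final height. I assumed it rests on the floor, from the contact felt while lowering.
- **At rest:** Nothing was moving between the last pictures. The arm was clear of everything, and the spray bottle, cup and beaker looked unmoved against the first picture.
- **Disagreement:** An earlier single-view estimate gave about 4° of lean and the edge about 16 mm off the centreline, at the limit. It relied on an assumed plane, so I went by the two-view result, whose rays met within 0.1 mm.

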